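# Hang the ferrule carrier on the rail and push it to its station

## Robot

A 6-joint arm with a two-finger parallel gripper is mounted at the origin on a cart in front of the work surface, level with it; the furniture and walls round the work are solid. World frame = base frame: x ahead of the robot, y to its left, z up, the work surface at z = 0. Lengths are in m, angles in rad, forces in N, time in s.
With the tool pointing down it reaches from about 0.375 to 0.9 m from the base axis. Payload 3.1 kg.
Tool frame: the origin (TCP) lies at the very end of the fingers, on their centre line; the grasp point (between the pads) lies 19 mm behind it; z points along the fingers, y is the line along which they close (so a half turn about z gives the same grasp; the last joint's range is limited). The gripper opens to 87 mm and grips with 3 to 60 N. Pads are 19 mm wide; open, the fingers measure 117 mm over their backs; the gripper's body (75 mm by 190 mm) begins 51 mm behind the grasp point.
Start: joints at [-1.464, 0.527, 1.433, -0, 1.181, -0.178], TCP at [0.176, -0.6, 0.223] pointing down, gripper open.
Joint ranges: [-3.08, 3.08], [-0.75, 2.2], [0.22, 2.44], [-1.43, 4.57], [0, 2.65], [-2.85, 2.85]. Speed limits (rad/s): [2.79, 2.79, 3.14, 3.14, 3.14, 3.14].

## Interface

Orientations are given as a unit quaternion [x, y, z, w].
In Python, from rig import robot gives the robot as it stands. The module is installed in compiled form; this text tells all that it offers.
- The arm moves only by the tool servo_tool, never from a script. Its argument "rows" is one flat list of numbers, 5 for each row, row after row: the closure, from -1 (fully open) to 1 (shut), so that 0 is half open, then the shift along the tool's x, y, z in m, then the turn about the tool's z in degrees. A call has 1 to 5 rows; each row shifts and turns the commanded pose from where the row before left it, along the tool's axes as they then stand; what a row does not reach is not made up. A row lasts 1/12 s, in which the tool goes at most 41.7 mm and 7.16 degrees, less where a joint would pass 70% of its speed; a pose out of reach is approached as far as the arm can. A call with a gripper value outside its range is refused whole. The fingers move at their own pace and stop on an object; "newtons" is the grip in N (left out, the last holds). Time passes only in rows, so rows that do not move let the fingers close. It gives the time, the measured TCP pose, the force, the opening and the grip force at its end, in the units of the state.
- robot.get_obs(): the state, without advancing time (a new reading comes with each control period).
- robot.camera(name): name is "side" or "top"; returns a dict with "pixels" (420x560x3 uint8, red, green, blue), "intrinsics" (3x3 intrinsics, pixels), "rvec" (rotation vector, rad) and "tvec" (3), from world to camera coordinates, as OpenCV has them. Camera axes: x right, y down, z forward; pixel columns grow to the right and rows downward; lengths in m; the calibration is good to about 2 mm. A picture is of the moment at which its call begins. There is no depth.
- robot.hand_in(): hands the job in; it is judged then, once.
Trained networks look in a picture, given as the dict that the camera call returned (one of the last four; its "shot" number tells which), for a name from the list of things; names that differ only in an ending like _2 or _b are one class to them, and where a whole thing is asked for, a point or a joint stands for the part that bears it (a point fixed in the world has none). Each returns a list of dicts, best first, with "score" (0 to 1); they miss things now and then, are a little off and sometimes report something else, mostly with a low value. They report only what shows in the picture. A call takes as long as a camera call.
- robot.spot_in(picture, query): "at" ([x, y, z] in m, in world coordinates, good to about 4 mm: the middle of the surface that is visible of it).
- robot.outline_of(picture, query): "region" (420x560 bool, what is visible of it).
- robot.place_of(picture, query): "at" ([x, y, z] in m, in world coordinates, good to about 4 mm: a listed point, or the origin of a listed thing).
The state is a dict: "time": time; "q": joint angles; "joint_velocities": joint speeds; "joint_torque": joint torques, N m; "position": TCP position; "tool_rot": TCP orientation; "ft_force": force on the tool from outside, world axes, zero at the start; "moment": the same for the moment, N m; "grip_width": finger opening in m; "grip_force": force on a finger pad.
Only numpy, scipy, OpenCV 4.12 (cv2) and the standard library are available. Lean on these libraries where they do the work, as an engineer would, in place of code of your own. Each camera call takes 0.05 s, during which the arm holds its last target. There are 200 camera calls.

## Task

Pick up the little aluminium carrier with the two ferrules in its tray and hang it by its saddle on the right-hand end of the rail, right of all the station posts and close to the right upright, with the tray below the rail; then let go of it. Then, without gripping or lifting it again, push it along the rail until it hangs centred in front of the post with the ring on top, to within about a centimetre. Do not spill the ferrules, and leave the things standing around where they are.

Things in the scene. Friction and masses are not known exactly. Their poses are not given: they have to be found in the camera images.
- rail_stand: Fixed stand: a level 12 mm round steel rail along its y axis, on two uprights (18 x 14 mm, 180 mm high, feet 50 x 40 mm) at y = -200 (right) and +200 mm (left). Origin on the table under mid-rail; x points away from the robot (turned at most 0.2 rad), z up. Loading section: carrier_saddle at y below -90 mm; at y = -140 mm the tray clears the right upright by some 20 mm.
- rail_mid (a point): Middle of the rail, on its axis, 170 mm above the table; axes as the stand's.
- ring_post: Fixed thin dark steel post, 155 mm high, with a 40 mm ring on top: THE mark. Origin on the table on the post's axis, 85 mm behind the rail (beyond it, seen from the robot). Its y axis is parallel to the rail: the carrier is at the mark when carrier_saddle has y = 0 in this frame. It may be the right or the left one of the two posts.
- square_post: The other post, as high, with a square 36 mm plate on top: not the mark. Both posts lie between y = -10 and +130 mm in the stand's frame, lower than the rail and clear of the carrier's way.
- carrier_tab (a point): Centre of the carrier's grip tab, its topmost part: an upright plate 10 mm thick (carrier's x) x 40 mm wide (y) x 52 mm high; grip it from above across the 10 mm. Carrier axes: x from the stems to the lip, z up; at the start it stands upright on the table on its tray, x within 0.5 rad of straight away from the robot.
- carrier_saddle (a point): Point of the saddle where the rail's axis lies once hung: 36 mm straight below carrier_tab, 110 mm above the carrier's underside. An inverted V, 40 mm long in y (its ends flush with the tab's side edges), that centres itself on the rail. On the -x side two stems down to the tray, on the +x side a lip; inner faces 11 mm from this point. The lip reaches 28 mm below the point and flares out.
- carrier: The whole carrier, 0.2 to 0.3 kg, 172 mm high; origin in its underside, 110 mm below carrier_saddle. Open tray x -29 to +41, y -32 to +32 mm, walls 16 mm high. The rail enters from the +x side under the lip: saddle 40 to 60 mm above the rail's axis, move away from the robot till it is over the rail, then lower. Hung, it swings a little; a push of 1 to 3 N slides it.
- ferrule_a: Loose black ferrule, 15 mm in diameter, 24 mm high, standing in the tray; origin in its underside.
- ferrule_b: The second ferrule, alike.
- glue_bottle: Bystander: glue bottle, 38 mm across, 113 mm high, standing; origin in its underside.
- test_weight: Bystander: brass test weight with knob, 40 mm across, 36 mm high; origin in its underside.
- club_head: Bystander: black club head in front of the rail, 70 x 119 x 50 mm; origin in its underside.
- driver: Bystander: screwdriver lying on the table, 25 x 121 x 22 mm; origin in its underside.

How it is judged:
On the way:
1. the carrier hangs on the rail in the loading section at the right-hand end, let go (x of carrier_saddle in the frame of rail_mid between -0.008 and 0.008 m and z of carrier_saddle in the frame of rail_mid between -0.006 and 0.008 m and angle between carrier's own z axis and vertical below 0.2 rad and y of carrier_saddle in the frame of rail_mid between -0.2 and -0.09 m and contact force between carrier and the fingers below 0.1 N and contact force between carrier and rail_stand above 0.5 N), for 0.3 s.
At the end, for the whole second after the job is handed in: The carrier hangs at rest on the rail, its saddle seated (within 8 mm of the rail's axis, tilted less than 0.2 rad), centred in front of the ring-topped post to within 12 mm along the rail, and both ferrules are in its tray (x of carrier_saddle in the frame of rail_mid between -0.008 and 0.008 m and z of carrier_saddle in the frame of rail_mid between -0.006 and 0.008 m and angle between carrier's own z axis and vertical below 0.2 rad and y of carrier_saddle in the frame of ring_post between -0.012 and 0.012 m and contact force between carrier and rail_stand above 0.5 N and linear speed of carrier below 0.03 m/s and x of ferrule_a in the frame of carrier between -0.032 and 0.044 m and y of ferrule_a in the frame of carrier between -0.034 and 0.034 m and z of ferrule_a in the frame of carrier between -0.002 and 0.035 m and x of ferrule_b in the frame of carrier between -0.032 and 0.044 m and y of ferrule_b in the frame of carrier between -0.034 and 0.034 m and z of ferrule_b in the frame of carrier between -0.002 and 0.035 m); the robot touches nothing.
It fails at once if the carrier held or lifted over the rail to the left of the loading section (saddle more than 12 mm above its seat, within 50 mm of the rail, y above -60 mm) (y of carrier_saddle in the frame of rail_mid above -0.06 m and z of carrier_saddle in the frame of rail_mid above 0.012 m and x of carrier_saddle in the frame of rail_mid between -0.05 and 0.05 m).
It fails at once if the hung carrier gripped (more than 15 N from the fingers) to the left of the loading section (y of carrier_saddle in the frame of rail_mid above -0.06 m and contact force between carrier and the fingers above 15 N and x of carrier_saddle in the frame of rail_mid between -0.02 and 0.02 m and z of carrier_saddle in the frame of rail_mid between -0.012 and 0.0121 m).
It fails at once if a bystander moved by more than 30 mm (distance of any of glue_bottle, test_weight, club_head, driver from where it was at the start of the episode above 0.03 m).
It also fails if it takes over 70 s, if anything falls off the work surface, if the arm or the gripper's body presses on something with over 40 N, if the wrist force passes 120 N, or if a joint passes its speed limit or range.

## Working session

There is one attempt and no reset: what is moved stays moved. The work goes in short steps, Python scripts to look and compute and a tool call to move; the robot and the scene stay as the last step left them, time stands still between calls to the robot, and variables do not carry over. Pictures are saved under pics/ and viewed, at most 10 in all, crops included, and the job is handed in when it is done.

Besides the shell and the picture viewer there is one more tool, called as name(argument=value, ...) on one line, values as JSON. servo_tool: Moves the arm, as the interface text tells. Its arguments: {"type":"object","properties":{"rows":{"type":"array","items":{"type":"number"}},"newtons":{"type":"number"}},"required":["rows"]}

```bash
mkdir -p pics
cat > h.py <<'E'
import numpy as np,cv2
from rig import robot
from scipy.spatial.transform import Rotation as R
def best(pic,n,f='place_of'):
    r=getattr(robot,f)(pic,n); return [(np.round(x['at'],4).tolist(),round(x['score'],2)) for x in r[:2]]
def save(pic,name): cv2.imwrite('pics/'+name,cv2.cvtColor(pic['pixels'],cv2.COLOR_RGB2BGR))
def proj(pic,P):
    return cv2.projectPoints(np.array(P,float).reshape(-1,3),np.array(pic['rvec']),np.array(pic['tvec']),np.array(pic['intrinsics']),None)[0].reshape(-1,2).round(1)
E
python3 - <<'E'
from h import *
for c in ('side','top'):
    p=robot.camera(c); save(p,c+'0.png')
    print(c)
    for n in ['rail_stand','rail_mid','ring_post','square_post','carrier_tab','carrier_saddle','carrier','ferrule_a','glue_bottle','test_weight','club_head','driver']:
        print(n,best(p,n))
o=robot.get_obs();print(o['time'],o['tool_rot'],R.from_quat(o['tool_rot']).as_matrix().round(3))
E
```

```text
side
rail_stand []
rail_mid [([0.5401, -0.024, 0.1694], 0.94)]
ring_post [([0.6236, -0.0154, -0.003], 0.58)]
square_post [([0.6065, 0.1018, 0.0008], 0.65)]
carrier_tab [([0.4974, -0.3896, 0.1433], 0.66)]
carrier_saddle [([0.5038, -0.39, 0.1121], 0.77)]
carrier [([0.5007, -0.3889, 0.002], 0.89), ([0.6073, 0.1009, 0.0003], 0.28)]
ferrule_a [([0.5125, -0.401, 0.0066], 0.51), ([0.502, -0.3679, 0.002], 0.39)]
glue_bottle [([0.6796, -0.3613, 0.0016], 0.65)]
test_weight [([0.4114, -0.2356, -0.0006], 0.8), ([0.4985, -0.3899, 0.1427], 0.21)]
club_head []
driver []
top
rail_stand []
rail_mid [([0.5405, -0.0317, 0.1731], 0.78)]
ring_post [([0.6196, -0.0131, -0.002], 0.61), ([0.4998, -0.3867, 0.1087], 0.45)]
square_post [([0.607, 0.106, 0.0002], 0.5)]
carrier_tab [([0.5, -0.3875, 0.1462], 0.74)]
carrier_saddle [([0.5016, -0.3861, 0.1086], 0.94)]
carrier [([0.5056, -0.3872, -0.0015], 0.64)]
ferrule_a [([0.5003, -0.3692, 0.0055], 0.36)]
glue_bottle [([0.6766, -0.3651, -0.0018], 0.79)]
test_weight [([0.411, -0.2281, -0.0023], 0.61)]
club_head [([0.4071, 0.0905, 0.0027], 0.69), ([0.4099, -0.2297, -0.0016], 0.64)]
driver [([0.3806, 0.2962, -0.0004], 0.5)]
1.3 [ 9.89880278e-01  1.41905016e-01 -7.63047963e-06  2.86632646e-05] [[ 0.96   0.281 -0.   ]
 [ 0.281 -0.96  -0.   ]
 [-0.     0.    -1.   ]]
```

```bash
python3 -c "
import cv2,numpy as np
a=cv2.imread('pics/side0.png');b=cv2.imread('pics/top0.png')
cv2.imwrite('pics/both0.png',cv2.resize(np.vstack([a,b]),(400,600))) if 0 else None"
```

```text
(no output)
```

View pics/side0.png

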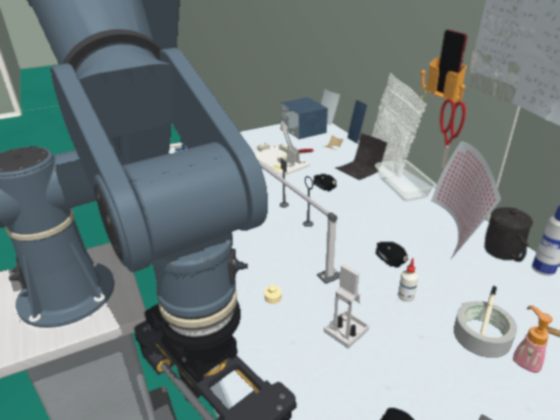

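View pics/top0.png

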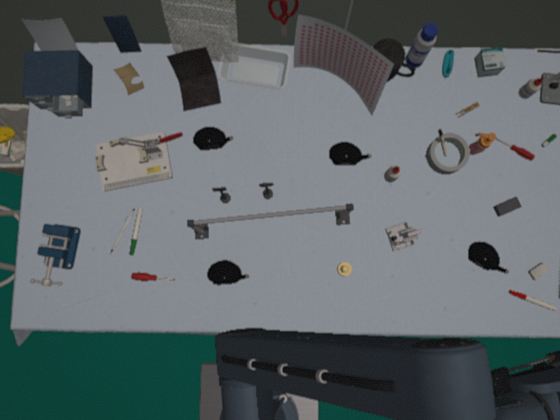

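The side view shows the ring on the right-hand post at about (309,185) and the square-topped post at (284,165). The carrier is at (347,310). In the top view the rail runs from (193,222) to (350,209), and the carrier is at (402,235). I'll zoom in for the angles.

Run:
```python
from h import *
t=cv2.imread('pics/top0.png');s=cv2.imread('pics/side0.png')
a=cv2.resize(t[170:260,180:440],None,fx=3,fy=3,interpolation=cv2.INTER_CUBIC)
b=cv2.resize(s[250:350,300:400],(330,330),interpolation=cv2.INTER_CUBIC)
c=cv2.resize(s[140:240,250:350],(330,330),interpolation=cv2.INTER_CUBIC)
d=np.zeros((330,780,3),np.uint8);d[:,:330]=b;d[:,340:670]=c
cv2.imwrite('pics/z0.png',np.vstack([a,d]))
p=robot.camera('top')
for n in ['carrier','carrier_tab','rail_stand','rail_mid']:
    for x in robot.outline_of(p,n)[:1]:
        ys,xs=np.nonzero(x['region']);r=cv2.minAreaRect(np.c_[xs,ys].astype(np.float32));print(n,x['score'],len(xs),r)
print(proj(p,[[.54,-.028,.17],[.5,-.388,.172],[.5,-.388,0]]),p['tvec'],R.from_rotvec(np.ravel(p['rvec'])).as_matrix().round(3))
```

```text
carrier 0.9 646 ((404.6500244140625, 234.95004272460938), (24.98199462890625, 34.152591705322266), 71.56504821777344)
carrier_tab 0.8 682 ((404.8000183105469, 234.9000244140625), (25.61444854736328, 35.73373031616211), 71.56504821777344)
rail_stand 0.76 1440 ((271.1834716796875, 222.392333984375), (22.44440460205078, 168.17982482910156), 83.89722442626953)
rail_mid 0.92 1138 ((270.70611572265625, 221.97280883789062), (20.389389038085938, 167.17034912109375), 84.21761322021484)
[[270.2 214.8]
 [414.3 232.6]
 [399.1 238.9]] [-0.07381633  0.55440293  1.38266501] [[ 0.014 -1.     0.001]
 [-0.991 -0.014 -0.135]
 [ 0.135  0.001 -0.991]]
```

View pics/z0.png

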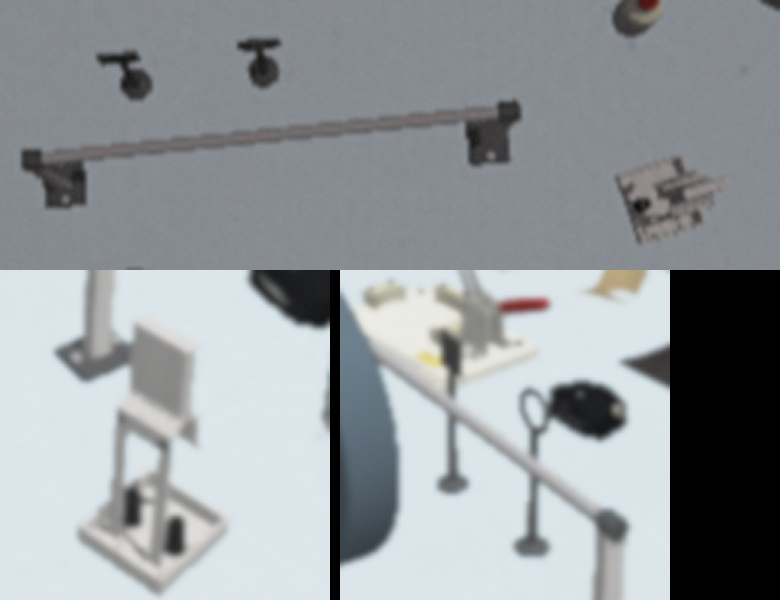

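Ring on the right post is confirmed: in the zoom it is at (535,410), and the square plate is left of it. Next I'll work out the rail line and the carrier yaw.

```bash
cat >> h.py <<'E'
def unproj(pic,uv,z):
    M=R.from_rotvec(np.ravel(pic['rvec'])).as_matrix();t=np.ravel(pic['tvec']);K=np.array(pic['intrinsics'])
    C=-M.T@t;d=(M.T@np.linalg.inv(K)@np.c_[np.atleast_2d(uv),np.ones(len(np.atleast_2d(uv)))].T).T
    return C+d*((z-C[2])/d[:,2])[:,None]
def go(target,yaw_y=None):
    """shift in the current tool axes to target; turn (deg, about tool z) to bring tool y to heading yaw_y (mod pi)"""
    o=robot.get_obs();M=R.from_quat(o['tool_rot']).as_matrix();h=np.arctan2(M[1,1],M[0,1])
    print('t',round(o['time'],2),'tcp',np.round(o['position'],4),'yhead',round(h,3),'q',np.round(o['q'],2),'shift mm',(M.T@(np.array(target)-o['position'])*1000).round(1))
    if yaw_y is not None:
        d=(yaw_y-h+np.pi/2)%np.pi-np.pi/2; print('turn',-np.degrees(d).round(1))
    print('f',np.round(o['ft_force'],1),'w',round(o['grip_width'],4),'gf',o['grip_force'])
E
python3 - <<'E'
from h import *
p=robot.camera('top')
for x in robot.outline_of(p,'rail_mid')[:1]:
    m=x['region'];cols=np.arange(215,335);pts=[]
    for c in cols:
        r=np.nonzero(m[:,c])[0]
        if len(r) and len(r)<9: pts.append((c,r.mean()))
pts=np.array(pts);k=np.polyfit(pts[:,0],pts[:,1],1);print(len(pts),k)
e=unproj(p,[[191,np.polyval(k,191)],[271,np.polyval(k,271)],[350,np.polyval(k,350)]],.17);print(e.round(4))
v=e[0]-e[2];print('rail yaw',np.arctan2(-v[0],v[1]))
tr=unproj(p,[[180+640/3,170+243/3],[180+617/3,170+178/3]],.01);w=tr[1]-tr[0];print(tr.round(3),'carrier yaw',np.arctan2(w[1],w[0]))
go([.501,-.388,.23],.33)
E
```

```text
8 [3.57142857e-02 2.67767857e+02]
[[ 0.3884  0.1647  0.17  ]
 [ 0.3841 -0.0328  0.17  ]
 [ 0.3799 -0.2276  0.17  ]]
rail yaw -0.02182236024384487
[[ 0.465 -0.369  0.01 ]
 [ 0.525 -0.348  0.01 ]] carrier yaw 0.3283246216880574
t 1.65 tcp [ 0.1756 -0.5998  0.2225] yhead -1.286 q [-1.46  0.53  1.43 -0.    1.18 -0.18] shift mm [ 371.8 -111.8   -7.5]
turn 87.4
f [-0.9  1.1 -0.2] w 0.0872 gf 0.0
```

servo_tool(rows=[-1,0.03,-0.009,0,0,-1,0.037,-0.011,-0.002,0,-1,0.037,-0.011,-0.002,0,-1,0.037,-0.011,-0.002,0,-1,0.037,-0.011,-0.002,0])

```text
time: 2.07
position: [0.3327, -0.498, 0.2307]
tool_rot: [0.99, 0.142, 0.0, 0.0]
ft_force: [0.2, -0.5, 0.2]
grip_width: 0.0868
grip_force: 0.0
```

servo_tool(rows=[-1,0.037,-0.011,0,0,-1,0.037,-0.011,0,0,-1,0.037,-0.011,0,0,-1,0.037,-0.011,0,0,-1,0.03,-0.01,0,0])

```text
time: 2.48
position: [0.4895, -0.3953, 0.2307]
tool_rot: [0.99, 0.142, 0.0, 0.0]
ft_force: [0.3, -0.6, -0.6]
grip_width: 0.0869
grip_force: 0.0
```

servo_tool(rows=[-1,0,0,0,7,-1,0,0,0,7,-1,0,0,0,7,-1,0,0,0,7,-1,0,0,0,7])

```text
time: 2.9
position: [0.4874, -0.3968, 0.2305]
tool_rot: [0.986, -0.165, -0.0, -0.0]
ft_force: [0.4, 0.4, -0.2]
grip_width: 0.0873
grip_force: 0.0
```

servo_tool(rows=[-1,0,0,0,7,-1,0,0,0,7,-1,0,0,0,7,-1,0,0,0,7,-1,0,0,0,7])

```text
time: 3.32
position: [0.4872, -0.3971, 0.2305]
tool_rot: [0.891, -0.454, 0.0, -0.0]
ft_force: [0.3, -0.7, 0.8]
grip_width: 0.0869
grip_force: 0.0
```

Run:
```python
from h import *
p=robot.camera('top')
e=unproj(p,[[190.7,222.7],[350,206.5]],.17);print(e.round(4),e.mean(0).round(4))
v=e[0]-e[1];print('rail yaw',np.arctan2(-v[0],v[1]),np.linalg.norm(v))
s=robot.camera('side')
for c,n in ((p,'top'),(s,'side')):
  for q in ['carrier_tab','carrier_saddle','carrier','rail_mid','ring_post','square_post']: print(n,q,best(c,q)[:1])
go([.501,-.388,.13],.33)
```

```text
[[ 0.5174  0.1704  0.17  ]
 [ 0.5639 -0.2283  0.17  ]] [ 0.5406 -0.0289  0.17  ]
rail yaw 0.11609097608625596 0.4013997344469674
top carrier_tab [([0.5022, -0.3879, 0.1474], 0.63)]
top carrier_saddle [([0.5004, -0.3871, 0.107], 0.56)]
top carrier [([0.5018, -0.3869, 0.0038], 0.61)]
top rail_mid [([0.5371, -0.0319, 0.1715], 0.96)]
top ring_post [([0.6221, -0.014, -0.0001], 0.56)]
top square_post [([0.4034, 0.091, 0.0048], 0.64)]
side carrier_tab [([0.4981, -0.3866, 0.1425], 0.7)]
side carrier_saddle [([0.5043, -0.3933, 0.11], 0.92)]
side carrier [([0.4982, -0.3905, 0.0024], 0.73)]
side rail_mid [([0.5395, -0.0267, 0.1714], 0.98)]
side ring_post [([0.6258, -0.0119, 0.0016], 0.63)]
side square_post [([0.6083, 0.105, -0.0003], 0.51)]
t 4.02 tcp [ 0.4872 -0.3971  0.2305] yhead -2.507 q [-0.86  0.52  1.41  0.    1.2   1.65] shift mm [  0.9 -16.5 100.5]
turn 17.4
f [-0.  -0.7 -0.4] w 0.087 gf 0.0
```

servo_tool(rows=[-1,0,0,0,6,-1,0,0,0,6,-1,0,0,0,5.4,-1,-0.004,-0.016,0,0,-1,0,0,0.025,0])

```text
time: 4.43
position: [0.5053, -0.39, 0.2104]
tool_rot: [0.814, -0.581, 0.006, 0.001]
ft_force: [0.5, -0.1, 1.0]
grip_width: 0.0868
grip_force: 0.0
```

servo_tool(rows=[-1,0,0,0.025,0,-1,0,0,0.025,0,-1,0,0,0.015,0,-1,0,0,0.01,0,-1,0,0,0,0])

```text
time: 4.85
position: [0.5, -0.387, 0.1281]
tool_rot: [0.814, -0.581, -0.002, -0.001]
ft_force: [-0.6, 0.4, 0.2]
grip_width: 0.0869
grip_force: 0.0
```

Run:
```python
from h import *
s=robot.camera('side');t=robot.camera('top')
a=cv2.resize(s['pixels'][230:360,280:420],(560,520));cv2.imwrite('pics/g1.png',a[:,:,::-1])
go([.501,-.388,.13],.33)
print(best(t,'carrier_tab'),best(s,'carrier_tab'))
```

```text
t 4.95 tcp [ 0.5014 -0.3885  0.1309] yhead -2.811 q [-0.84  0.65  1.49  0.    1.    1.98] shift mm [-0.6  0.2  0.9]
turn 0.0
f [-0.3  0.7 -0.3] w 0.0872 gf 0.0
[] [([0.4991, -0.3913, 0.1439], 0.59)]
```

View pics/g1.png

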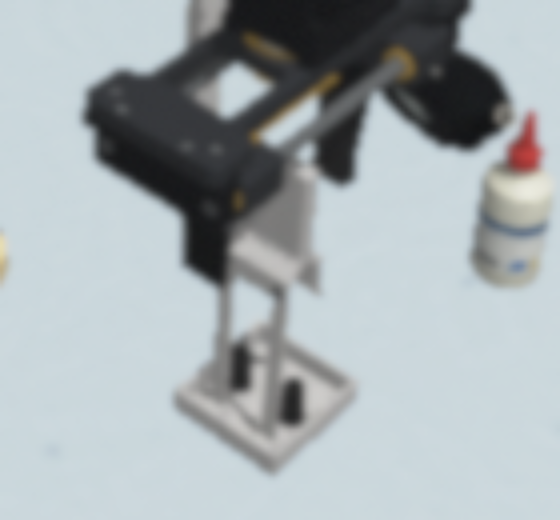

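The fingers straddle the tab, one at (205,250) and the other at (335,150), and both ferrules stand in the tray. Closing now.

servo_tool(rows=[1,0,0,0,0,1,0,0,0,0,1,0,0,0,0,1,0,0,0,0,1,0,0,0,0], newtons=35)

```text
time: 5.47
position: [0.5012, -0.3882, 0.1309]
tool_rot: [0.814, -0.581, 0.0, 0.0]
ft_force: [0.2, -0.7, 0.0]
grip_width: 0.0616
grip_force: 0.0
```

servo_tool(rows=[1,0,0,0,0,1,0,0,0,0,1,0,0,0,0,1,0,0,0,0,1,0,0,0,0])

```text
time: 5.88
position: [0.5011, -0.3881, 0.1305]
tool_rot: [0.814, -0.581, -0.0, -0.0]
ft_force: [-0.4, 0.0, 0.8]
grip_width: 0.0281
grip_force: 0.0
```

servo_tool(rows=[1,0,0,-0.004,0,1,0,0,-0.008,0,1,0,0,-0.01,0,1,0,0,-0.01,0,1,0,0,-0.01,0])

```text
time: 6.3
position: [0.501, -0.388, 0.1736]
tool_rot: [0.814, -0.581, 0.0, -0.0]
ft_force: [-0.2, -1.1, -2.0]
grip_width: 0.0099
grip_force: 35.0
```

servo_tool(rows=[1,0,0,-0.012,0,1,0,0,-0.012,0,1,0,0,-0.012,0,1,0,0,-0.012,0,1,0,0,-0.01,0])

```text
time: 6.72
position: [0.5013, -0.3883, 0.2325]
tool_rot: [0.814, -0.581, 0.001, 0.0]
ft_force: [-0.2, -0.5, -2.3]
grip_width: 0.0097
grip_force: 35.0
```

servo_tool(rows=[1,0,0,-0.008,0,1,0,0,-0.005,0,1,0,0,-0.002,0,1,0,0,0,0,1,0,0,0,0])

```text
time: 7.13
position: [0.5008, -0.3878, 0.2451]
tool_rot: [0.814, -0.581, -0.001, -0.0]
ft_force: [0.2, 0.7, -2.5]
grip_width: 0.0099
grip_force: 35.0
```

Run:
```python
from h import *
mid=np.array([.540,-.029,.17]);y=.116
ux=np.array([np.cos(y),np.sin(y),0]);uy=np.array([-np.sin(y),np.cos(y),0])
s=robot.camera('side')
for q in ['carrier_tab','carrier_saddle','carrier','ferrule_a']: print(q,best(s,q))
for xx in (-.1,0): print((mid+xx*ux-.14*uy).round(4))
go(mid-.1*ux-.14*uy+[0,0,.07],y)
```

```text
carrier_tab [([0.501, -0.3903, 0.2427], 0.64)]
carrier_saddle [([0.503, -0.3896, 0.2054], 0.76)]
carrier [([0.4989, -0.3898, 0.0965], 0.96)]
ferrule_a [([0.3976, 0.091, 0.0002], 0.52), ([0.512, -0.3966, 0.0977], 0.46)]
[ 0.4569 -0.1796  0.17  ]
[ 0.5562 -0.1681  0.17  ]
t 7.38 tcp [ 0.5009 -0.3879  0.2449] yhead -2.811 q [-0.84  0.52  1.38  0.    1.24  1.98] shift mm [-211.3  -25.9    5.1]
turn 12.3
f [ 0.9 -0.2 -2.5] w 0.0099 gf 34.99871057923883
```

servo_tool(rows=[1,0,0,-0.003,2,1,0,0,-0.004,3,1,0,0,-0.004,3,1,0,0,-0.003,2.3,1,0,0,0,2])

```text
time: 7.8
position: [0.5013, -0.3884, 0.26]
tool_rot: [0.746, -0.666, 0.001, 0.0]
ft_force: [0.5, -0.5, -2.9]
grip_width: 0.01
grip_force: 35.0
```

servo_tool(rows=[1,-0.006,0.001,0,0,1,-0.012,0.002,0,0,1,-0.018,0.002,0,0,1,-0.018,0.002,0,0,1,-0.018,0.002,0,0])

```text
time: 8.22
position: [0.4832, -0.3163, 0.2591]
tool_rot: [0.747, -0.665, -0.001, -0.0]
ft_force: [0.0, 0.2, -2.8]
grip_width: 0.0099
grip_force: 35.0
```

servo_tool(rows=[1,-0.018,0.002,0,0,1,-0.018,0.002,0,0,1,-0.018,0.002,0,0,1,-0.018,0.002,0,0,1,-0.018,0.002,0,0])

```text
time: 8.63
position: [0.4628, -0.2279, 0.2594]
tool_rot: [0.747, -0.665, -0.0, -0.0]
ft_force: [-0.3, 0.1, -1.9]
grip_width: 0.01
grip_force: 35.0
```

servo_tool(rows=[1,-0.018,0,0,0,1,-0.018,0,0,0,1,-0.01,0,0,0,1,-0.004,0,0,0,1,0,0,0,0])

```text
time: 9.05
position: [0.4576, -0.1789, 0.2596]
tool_rot: [0.747, -0.664, -0.0, 0.0]
ft_force: [-0.5, -0.5, -2.8]
grip_width: 0.01
grip_force: 35.0
```

Run:
```python
from h import *
mid=np.array([.540,-.029,.17]);y=.116
ux=np.array([np.cos(y),np.sin(y),0]);uy=np.array([-np.sin(y),np.cos(y),0])
s=robot.camera('side');t=robot.camera('top')
for q in ['carrier_tab','carrier_saddle','carrier','rail_mid']: print(q,best(s,q)[:1],best(t,q)[:1])
go(mid-.14*uy+[0,0,.089],y)
a=cv2.resize(s['pixels'][110:320,220:420],(571,600));cv2.imwrite('pics/c1.png',a[:,:,::-1])
```

```text
carrier_tab [([0.4557, -0.1782, 0.2545], 0.89)] [([0.4611, -0.1806, 0.2586], 0.58)]
carrier_saddle [([0.4581, -0.1811, 0.223], 0.7)] [([0.4568, -0.1784, 0.2179], 0.54)]
carrier [([0.4564, -0.1791, 0.1122], 0.58)] [([0.4622, -0.1816, 0.1116], 0.41)]
rail_mid [([0.5404, -0.0258, 0.1687], 0.73)] [([0.5329, -0.0296, 0.1701], 0.85)]
t 9.55 tcp [ 0.4578 -0.1801  0.2595] yhead -3.027 q [-0.6   0.3   1.71 -0.    1.13  2.42] shift mm [ -0.6 -99.2   0.5]
turn -0.1
f [-0.3 -0.3 -2.3] w 0.01 gf 34.99877390451729
```

View pics/c1.png

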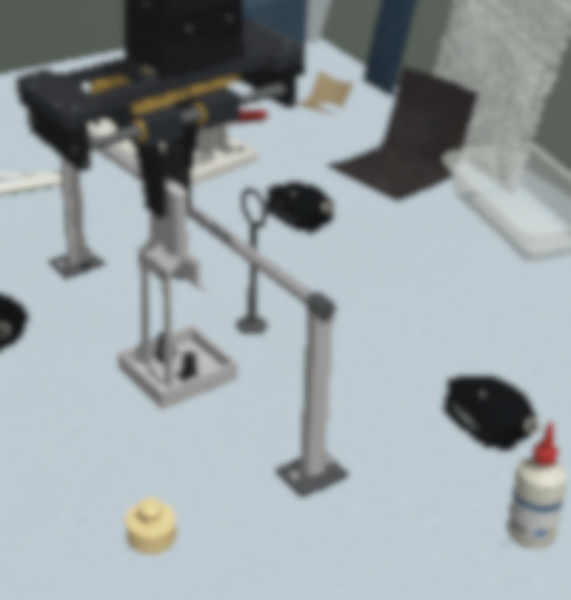

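The carrier hangs level in the fingers, with both ferrules in the tray near (180,355). The saddle is about 50 mm above the rail. Moving it over the rail.

servo_tool(rows=[1,0,-0.006,0,0,1,0,-0.012,0,0,1,0,-0.016,0,0,1,0,-0.016,0,0,1,0,-0.016,0,0])

```text
time: 9.97
position: [0.5253, -0.172, 0.2596]
tool_rot: [0.747, -0.665, 0.001, -0.0]
ft_force: [0.4, 0.7, -2.8]
grip_width: 0.01
grip_force: 35.0
```

servo_tool(rows=[1,0,-0.016,0,0,1,0,-0.01,0,0,1,0,-0.005,0,0,1,0,-0.002,0,0,1,0,0,0,0])

```text
time: 10.38
position: [0.5562, -0.168, 0.2593]
tool_rot: [0.747, -0.665, -0.0, 0.0]
ft_force: [0.2, 1.1, -2.5]
grip_width: 0.01
grip_force: 35.0
```

Run:
```python
from h import *
mid=np.array([.540,-.029,.17]);y=.116
ux=np.array([np.cos(y),np.sin(y),0]);uy=np.array([-np.sin(y),np.cos(y),0])
s=robot.camera('side');t=robot.camera('top')
for q in ['carrier_tab','carrier_saddle','carrier']:
  for c in (s,t):
    for a,sc in best(c,q)[:1]: d=np.array(a)-mid;print(q,sc,'rail frame',(d@ux).round(4),(d@uy).round(4),d[2].round(4))
go(mid-.14*uy+[0,0,.039],y)
m=np.hstack([cv2.resize(s['pixels'][170:290,270:370],(400,480)),cv2.resize(t['pixels'][170:250,300:366],(396,480))]);cv2.imwrite('pics/c2.png',m[:,:,::-1])
print(proj(s,[mid-.2*uy,mid-.08*uy]),proj(t,[mid-.2*uy,mid-.08*uy]))
```

```text
carrier_tab 0.68 rail frame -0.0019 -0.1393 0.0821
carrier_tab 0.47 rail frame -0.001 -0.1406 0.0861
carrier_saddle 0.89 rail frame 0.0026 -0.1423 0.0507
carrier_saddle 0.38 rail frame 0.0816 0.0063 -0.1708
carrier 0.8 rail frame -0.0025 -0.1407 -0.0592
carrier 0.61 rail frame 0.0011 -0.1409 -0.0604
t 10.78 tcp [ 0.5558 -0.1684  0.2597] yhead -3.027 q [-0.49  0.43  1.5  -0.    1.21  2.54] shift mm [-0.3 -0.5 50.7]
turn -0.1
f [-0.3 -0.7 -3.7] w 0.0096 gf 34.99893517233431
[[332.8 217.3]
 [301.1 194. ]] [[349.8 206.8]
 [302.3 211.6]]
```

View pics/c2.png

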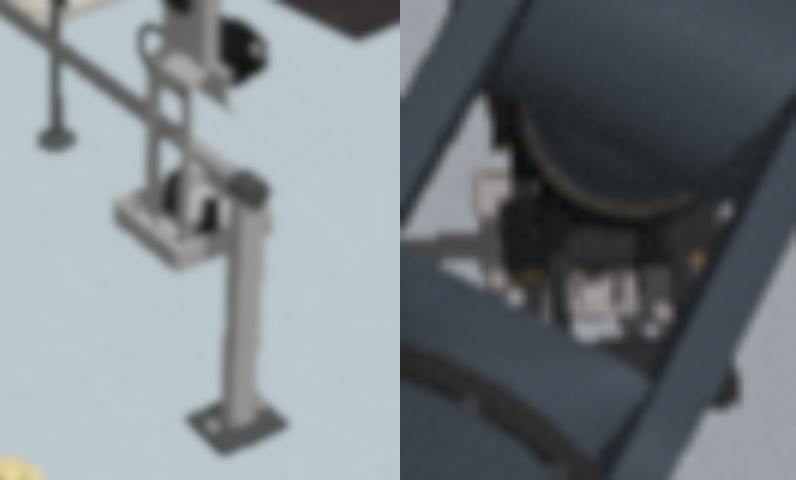

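The rail passes behind the stems at (170,125) and under the lip at (225,100), so the saddle is over it. Lowering now.

servo_tool(rows=[1,0,0,0.004,0,1,0,0,0.008,0,1,0,0,0.01,0,1,0,0,0.01,0,1,0,0,0.008,0])

```text
time: 11.2
position: [0.5553, -0.1679, 0.2176]
tool_rot: [0.747, -0.665, -0.001, 0.0]
ft_force: [-0.7, -0.5, -2.5]
grip_width: 0.0099
grip_force: 35.0
```

servo_tool(rows=[1,0,0,0.003,0,1,0,0,0.002,0,1,0,0,0,0,1,0,0,0,0,1,0,0,0,0])

```text
time: 11.62
position: [0.5565, -0.1685, 0.215]
tool_rot: [0.747, -0.665, 0.001, -0.0]
ft_force: [-0.0, -0.0, -1.6]
grip_width: 0.01
grip_force: 35.0
```

servo_tool(rows=[1,0,0,0.002,0,1,0,0,0,0,1,0,0,0,0])

```text
time: 11.87
position: [0.5561, -0.1683, 0.2127]
tool_rot: [0.747, -0.665, 0.0, -0.0]
ft_force: [0.6, -0.3, -2.3]
grip_width: 0.0095
grip_force: 35.0
```

servo_tool(rows=[1,0,0,0.002,0,1,0,0,0,0,1,0,0,0,0])

```text
time: 12.12
position: [0.556, -0.1682, 0.2104]
tool_rot: [0.747, -0.665, -0.0, 0.0]
ft_force: [0.9, -0.3, -2.4]
grip_width: 0.0096
grip_force: 35.0
```

servo_tool(rows=[1,0,0,0.0015,0,1,0,0,0,0,1,0,0,0,0])

```text
time: 12.37
position: [0.5562, -0.1684, 0.2098]
tool_rot: [0.747, -0.665, 0.0, -0.0]
ft_force: [-2.2, 1.4, 3.4]
grip_width: 0.0096
grip_force: 35.0
```

Run:
```python
from h import *
mid=np.array([.540,-.029,.17]);y=.116
ux=np.array([np.cos(y),np.sin(y),0]);uy=np.array([-np.sin(y),np.cos(y),0])
for k in range(2):
  s=robot.camera('side')
  for q in ['carrier_tab','carrier_saddle','carrier']:
    for a,sc in best(s,q)[:1]: d=np.array(a)-mid;print(q,sc,'rail frame',(d@ux).round(4),(d@uy).round(4),d[2].round(4))
go(mid-.14*uy+[0,0,.039],y)
```

```text
carrier_tab 0.76 rail frame -0.0018 -0.1396 0.0354
carrier_saddle 0.77 rail frame 0.0004 -0.1418 0.0013
carrier 0.92 rail frame -0.0004 -0.1402 -0.1068
carrier_tab 0.71 rail frame 0.0013 -0.1399 0.0335
carrier_saddle 0.93 rail frame 0.0012 -0.1413 0.0004
carrier 0.55 rail frame -0.0019 -0.143 -0.1084
t 12.77 tcp [ 0.5563 -0.1684  0.2097] yhead -3.026 q [-0.49  0.48  1.56 -0.    1.1   2.54] shift mm [-0.4  0.   0.7]
turn -0.0
f [-2.   0.4  5.5] w 0.0095 gf 35.000218553468585
```

Force reversed, so it's seated. Releasing gently and looking.

servo_tool(rows=[0.6,0,0,0,0,0.6,0,0,0,0,0.5,0,0,0,0,0.3,0,0,0,0,0.2,0,0,0,0])

```text
time: 13.18
position: [0.5561, -0.1683, 0.2087]
tool_rot: [0.747, -0.665, -0.0, 0.0]
ft_force: [-0.1, -0.2, 0.0]
grip_width: 0.0275
grip_force: 0.0
```

servo_tool(rows=[0,0,0,0,0,0,0,0,0,0,0,0,0,0,0,0,0,0,-0.01,0,0,0,0,-0.02,0])

```text
time: 13.6
position: [0.5544, -0.1675, 0.2374]
tool_rot: [0.747, -0.665, -0.003, 0.001]
ft_force: [0.9, -0.1, 0.5]
grip_width: 0.0429
grip_force: 0.0
```

servo_tool(rows=[0,0,0,-0.025,0,0,0,0,-0.025,0,0,0,0,0,0,0,0,0,0,0])

```text
time: 13.93
position: [0.5571, -0.1688, 0.2916]
tool_rot: [0.747, -0.665, 0.002, -0.001]
ft_force: [-0.5, 0.2, -0.2]
grip_width: 0.0437
grip_force: 0.0
```

```bash
cat >> h.py <<'E'
mid=np.array([.540,-.029,.17]);y=.116
ux=np.array([np.cos(y),np.sin(y),0]);uy=np.array([-np.sin(y),np.cos(y),0])
def rf(n=2,qs=('carrier_tab','carrier_saddle','carrier')):
  for k in range(n):
    for c in ('side','top'):
      s=robot.camera(c)
      for q in qs:
        for a,sc in best(s,q)[:1]: d=np.array(a)-mid;print(c,q,sc,'rail frame',(d@ux).round(4),(d@uy).round(4),d[2].round(4))
  return s
E
python3 - <<'E'
from h import *
rf(1)
s=robot.camera('side')
m=cv2.resize(s['pixels'][150:290,250:380],(520,560));cv2.imwrite('pics/c3.png',m[:,:,::-1])
go(mid-.185*uy+[0,0,.1],y)
E
```

```text
side carrier_tab 0.55 rail frame 0.0004 -0.1395 0.032
side carrier_saddle 0.91 rail frame 0.0001 -0.1405 -0.0018
side carrier 0.92 rail frame -0.0006 -0.142 -0.1076
top carrier_tab 0.46 rail frame 0.0024 -0.14 0.0385
top carrier_saddle 0.59 rail frame -0.0024 -0.1407 0.0003
top carrier 0.63 rail frame 0.0011 -0.1406 -0.1088
t 14.38 tcp [ 0.5559 -0.1682  0.2884] yhead -3.026 q [-0.49  0.4   1.46  0.    1.28  2.54] shift mm [44.9 -0.4 18.3]
turn -0.0
f [ 0.3  0.4 -1. ] w 0.0437 gf 0.0
```

View pics/c3.png

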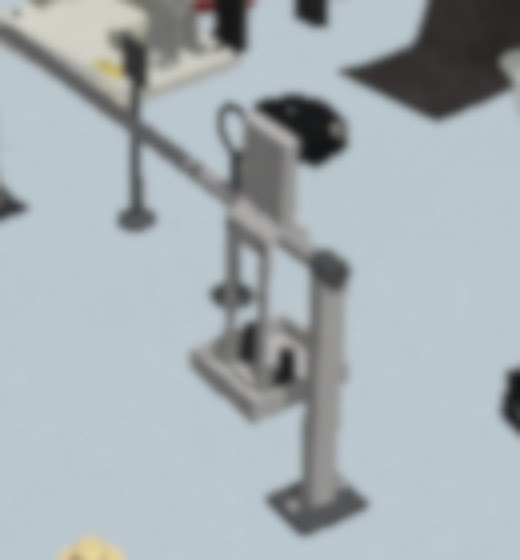

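It hangs level at y ≈ -140 mm with both ferrules in the tray, and the square post is at (135,130) and the ring at (235,125). The post sits at y ≈ +6 mm in the rail frame. Closing the fingers and going to the tab's right-hand edge.

servo_tool(rows=[1,0.01,0,0,0,1,0.015,0,0,0,1,0.01,0,0,0,1,0.005,0,0,0,1,0,0,0,0], newtons=20)

```text
time: 14.8
position: [0.5609, -0.2103, 0.2889]
tool_rot: [0.746, -0.666, 0.0, 0.0]
ft_force: [-0.3, 0.4, 0.2]
grip_width: 0.0184
grip_force: 0.0
```

servo_tool(rows=[1,0,0,0,0,1,0,0,0.025,0,1,0,0,0.025,0,1,0,0,0.02,0,1,0,0,0.01,0])

```text
time: 15.22
position: [0.5591, -0.2067, 0.2064]
tool_rot: [0.747, -0.665, -0.003, 0.0]
ft_force: [0.1, 0.8, 0.2]
grip_width: 0.0006
grip_force: 0.0
```

servo_tool(rows=[1,0,0,0.01,0,1,0,0,0.008,0,1,0,0,0,0,1,0,0,0,0,1,0,0,0,0])

```text
time: 15.63
position: [0.5614, -0.2084, 0.1921]
tool_rot: [0.747, -0.665, 0.001, -0.0]
ft_force: [0.7, 0.7, 0.4]
grip_width: 0.0007
grip_force: 0.0
```

Run:
```python
from h import *
rf(1)
s=robot.camera('side')
m=cv2.resize(s['pixels'][150:290,250:380],(520,560));cv2.imwrite('pics/c4.png',m[:,:,::-1])
go(mid-.0238*uy+[0,0,.02],y)
```

```text
side carrier_tab 0.56 rail frame -0.0013 -0.1429 0.0329
side carrier_saddle 0.6 rail frame -0.001 -0.14 0.0004
side carrier 0.6 rail frame -0.0041 -0.1424 -0.1092
top carrier_tab 0.45 rail frame 0.0008 -0.1436 0.0384
top carrier_saddle 0.5 rail frame 0.0008 -0.1408 -0.001
top carrier 0.42 rail frame 0.001 -0.1405 -0.11
t 16.08 tcp [ 0.5607 -0.2081  0.1912] yhead -3.026 q [-0.54  0.53  1.53 -0.    1.08  2.48] shift mm [-156.5   -0.     1.2]
turn -0.0
f [-0.9 -0.2 -0.7] w 0.0006 gf 0.0
```

View pics/c4.png

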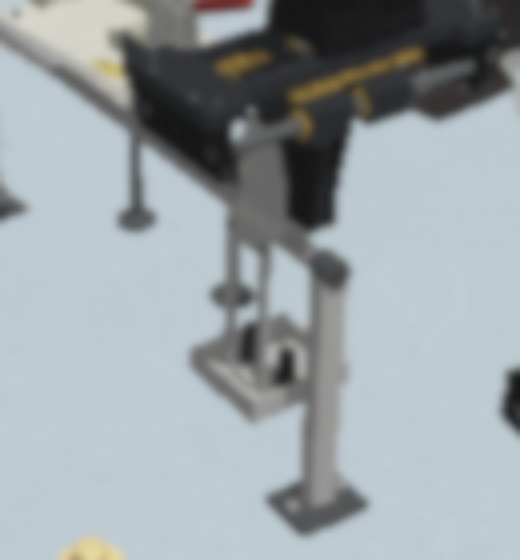

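The closed fingers at (315,190) are above the rail, right of the tab. The carrier hasn't moved. Starting the push slowly.

servo_tool(rows=[1,-0.003,0,0,0,1,-0.004,0,0,0,1,-0.004,0,0,0,1,-0.004,0,0,0,1,-0.004,0,0,0])

```text
time: 16.5
position: [0.5589, -0.1893, 0.1914]
tool_rot: [0.747, -0.665, 0.001, 0.0]
ft_force: [1.1, -2.3, 0.8]
grip_width: 0.0004
grip_force: 1.1
```

servo_tool(rows=[1,-0.004,0,0,0,1,-0.004,0,0,0,1,-0.004,0,0,0,1,-0.003,0,0,0,1,-0.002,0,0,0])

```text
time: 16.92
position: [0.5565, -0.1718, 0.1911]
tool_rot: [0.747, -0.665, 0.0, 0.0]
ft_force: [-0.1, -1.3, 1.0]
grip_width: 0.0004
grip_force: 1.3
```

Run:
```python
from h import *
rf(1)
go(mid-.0238*uy+[0,0,.02],y)
```

```text
side carrier_tab 0.66 rail frame -0.0003 -0.1101 0.0355
side carrier_saddle 0.98 rail frame 0.003 -0.1127 -0.0025
side carrier 0.79 rail frame -0.0016 -0.1121 -0.1094
top carrier_tab 0.64 rail frame -0.0014 -0.1117 0.0362
top carrier_saddle 0.68 rail frame -0.0015 -0.1108 -0.0004
top carrier 0.55 rail frame 0.0042 -0.112 -0.1111
t 17.32 tcp [ 0.5562 -0.1719  0.1907] yhead -3.026 q [-0.49  0.51  1.57  0.    1.06  2.53] shift mm [-120.    -0.4    0.9]
turn -0.0
f [-0.  -0.4 -0.2] w 0.0007 gf 0.09916166542097926
```

servo_tool(rows=[1,-0.003,0,0,0,1,-0.004,0,0,0,1,-0.005,0,0,0,1,-0.005,0,0,0,1,-0.005,0,0,0])

```text
time: 17.73
position: [0.5538, -0.1497, 0.191]
tool_rot: [0.747, -0.665, -0.0, 0.0]
ft_force: [0.4, -1.4, 0.5]
grip_width: 0.0003
grip_force: 1.0
```

servo_tool(rows=[1,-0.005,0,0,0,1,-0.005,0,0,0,1,-0.005,0,0,0,1,-0.005,0,0,0,1,-0.005,0,0,0])

```text
time: 18.15
position: [0.5511, -0.125, 0.1911]
tool_rot: [0.747, -0.665, -0.0, 0.0]
ft_force: [0.1, -1.7, 1.2]
grip_width: 0.0001
grip_force: 1.0
```

servo_tool(rows=[1,-0.005,0,0,0,1,-0.005,0,0,0,1,-0.005,0,0,0,1,-0.005,0,0,0,1,-0.005,0,0,0])

```text
time: 18.57
position: [0.5482, -0.1003, 0.1911]
tool_rot: [0.747, -0.665, -0.0, 0.0]
ft_force: [0.2, -1.6, -0.1]
grip_width: 0.0006
grip_force: 1.0
```

servo_tool(rows=[1,-0.005,0,0,0,1,-0.005,0,0,0,1,-0.005,0,0,0,1,-0.005,0,0,0,1,-0.004,0,0,0])

```text
time: 18.98
position: [0.5453, -0.0762, 0.191]
tool_rot: [0.747, -0.665, -0.0, -0.0]
ft_force: [0.3, -2.2, 0.3]
grip_width: 0.0003
grip_force: 0.9
```

servo_tool(rows=[1,-0.003,0,0,0,1,-0.002,0,0,0,1,-0.001,0,0,0,1,0,0,0,0])

```text
time: 19.32
position: [0.5447, -0.0707, 0.191]
tool_rot: [0.747, -0.665, -0.0, -0.0]
ft_force: [0.6, -0.9, -1.9]
grip_width: 0.0006
grip_force: 0.5
```

Run:
```python
from h import *
rf(2,('carrier_tab','carrier_saddle','carrier','ring_post'))
go(mid-.0262*uy+[0,0,.02],y)
```

```text
side carrier_tab 0.56 rail frame -0.0001 -0.009 0.0326
side carrier_saddle 0.83 rail frame 0.0008 -0.0093 0.0
side carrier 0.65 rail frame -0.0059 -0.0137 -0.1076
side ring_post 0.71 rail frame -0.1249 0.1335 -0.1653
top carrier_tab 0.52 rail frame 0.001 -0.0101 0.0386
top carrier_saddle 0.55 rail frame 0.0022 -0.0071 -0.0038
top carrier 0.56 rail frame 0.0025 -0.0132 -0.1082
top ring_post 0.64 rail frame -0.1507 -0.1859 -0.1686
side carrier_tab 0.56 rail frame -0.0012 -0.0124 0.0333
side carrier_saddle 0.9 rail frame 0.0028 -0.0116 -0.0012
side carrier 0.86 rail frame -0.0026 -0.013 -0.1114
side ring_post 0.73 rail frame -0.1192 0.3439 -0.1663
top carrier_tab 0.73 rail frame 0.0006 -0.0123 0.0409
top carrier_saddle 0.56 rail frame 0.0035 -0.0075 0.0004
top carrier 0.6 rail frame 0.0014 -0.01 -0.1097
t 20.32 tcp [ 0.5448 -0.0709  0.1911] yhead -3.026 q [-0.33  0.47  1.66  0.    1.02  2.69] shift mm [-16.   -0.1   1.1]
turn -0.0
f [ 0.  -0.8 -0.2] w 0.0005 gf 0.1822286249807803
```

servo_tool(rows=[1,-0.003,0,0,0,1,-0.004,0,0,0,1,-0.004,0,0,0,1,-0.003,0,0,0,1,-0.0025,0,0,0])

```text
time: 20.73
position: [0.5429, -0.0541, 0.1911]
tool_rot: [0.747, -0.665, 0.0, 0.0]
ft_force: [0.4, -3.1, 1.1]
grip_width: 0.0006
grip_force: 1.3
```

servo_tool(rows=[1,0,0,0,0,1,0,0,0,0,1,0.005,0,0,0,1,0.01,0,0,0,1,0.015,0,0,0])

```text
time: 21.15
position: [0.5459, -0.0842, 0.1908]
tool_rot: [0.747, -0.665, -0.001, 0.0]
ft_force: [-0.3, -0.2, 0.4]
grip_width: 0.0005
grip_force: 0.0
```

servo_tool(rows=[1,0.01,0,-0.02,0,1,0,0,-0.03,0,1,0,0,-0.03,0,1,0.02,0.02,-0.02,0,1,0.03,0.03,0,0])

```text
time: 21.57
position: [0.508, -0.151, 0.2959]
tool_rot: [0.748, -0.664, 0.006, -0.002]
ft_force: [0.3, -1.0, -0.6]
grip_width: 0.0005
grip_force: 0.0
```

servo_tool(rows=[1,0.03,0.02,0,0,1,0.035,0.01,0,0,1,0.035,0,0,0,1,0.035,0,0,0,1,0.02,0,0,0])

```text
time: 21.98
position: [0.4916, -0.3121, 0.2912]
tool_rot: [0.745, -0.667, 0.001, 0.001]
ft_force: [0.2, -0.3, 0.4]
grip_width: 0.0003
grip_force: 0.0
```

Run:
```python
from h import *
rf(2,('carrier_tab','carrier_saddle','carrier','ring_post'))
s=robot.camera('side')
m=cv2.resize(s['pixels'][130:250,240:360],(580,580),interpolation=cv2.INTER_CUBIC);cv2.imwrite('pics/c5.png',m[:,:,::-1])
go(mid,y)
# where a line through the ring post (85 mm behind rail) projects for y=.0057
b=mid+.085*ux+.0057*uy; print((proj(s,[b+[0,0,-.17],b+[0,0,-.015],mid+.0057*uy+[0,0,.03]])-[240,130])*580/120)
```

```text
side carrier_tab 0.6 rail frame 0.0003 0.0066 0.0325
side carrier_saddle 0.83 rail frame 0.0003 0.0041 0.0019
side carrier 0.64 rail frame -0.0061 0.0063 -0.1088
top carrier_tab 0.69 rail frame -0.1527 -0.1848 -0.1688
top carrier_saddle 0.56 rail frame 0.0001 0.0074 -0.0009
top carrier 0.71 rail frame 0.0019 0.0064 -0.1087
top ring_post 0.63 rail frame 0.0825 0.0052 -0.1686
side carrier_tab 0.73 rail frame 0.0014 0.0069 0.0364
side carrier_saddle 0.92 rail frame -0.0008 0.0057 0.0019
side carrier 0.59 rail frame -0.0037 0.0039 -0.1071
side ring_post 0.57 rail frame 0.0849 0.0045 -0.171
top carrier_tab 0.59 rail frame 0.0028 0.0065 0.038
top carrier_saddle 0.96 rail frame 0.0005 0.0076 -0.0011
top carrier 0.83 rail frame 0.0005 0.004 -0.1067
top ring_post 0.46 rail frame 0.0834 0.0075 -0.1672
t 23.03 tcp [ 0.4921 -0.3066  0.291 ] yhead -3.026 q [-0.75  0.39  1.46  0.    1.28  2.28] shift mm [-270.2  -79.5  121. ]
turn -0.0
f [-0.7 -0.2  0.1] w 0.0004 gf 0.0
[[329.15       457.71666667]
 [333.5        220.4       ]
 [199.13333333 187.53333333]]
```

View pics/c5.png

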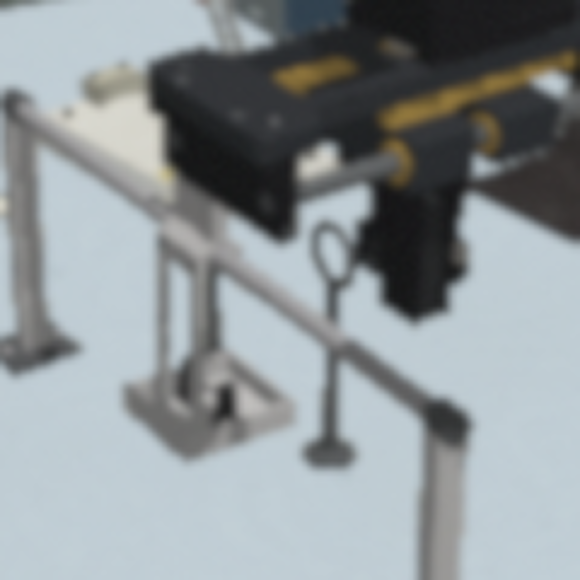

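The ring post's base at (329,455) matches the projected point. The carrier hangs seated at y ≈ +6 mm, level with the post at about +6 mm. The ferrules are in the tray near (210,390), and the robot is clear.

```bash
python3 -c "
from rig import robot
print(robot.hand_in())"
```

```text
the job is handed in; nothing more can be done
None
```

The carrier hangs on the rail centred in front of the ring-topped post, within a few millimetres by the cameras, with both ferrules in its tray and the robot clear; the job is handed in, but no verdict came back.

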